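# Set a dowel in the cross-drilling jig and clamp it with the reversing ratchet

### The job

Set the loose dowel up for cross-drilling: lay it in the jig's V-groove, slide it gently along under the bridge clamp until its end meets the brass length stop, without shifting that stop. Then flip the direction lever on the clamp's ratchet over to tighten (it stands at loosen) and swing the red handle back and forth until the clamp foot presses firmly on the dowel. Let go, leaving the lever at tighten and the dowel still against the stop, and leave the jig, oil bottle, block plane, try square and screwdriver where they are.

Things in the scene. Friction and masses are not known exactly. Their poses are not given: they have to be found in the camera images.
- dowel: loose plain round dowel of pale wood, 28 mm diameter, 200 mm long, about 90 g, lying on the bench between the oil bottle and the screwdriver. Origin at its middle, on its axis; its own y runs along its length. Either end may go first.
- jig: drilling jig, grey cast-iron base 120 x 350 x 12 mm with a steel V-bed; 9 kg, stands by its weight. Origin on the bench top (z = 0) under the groove; its -y end has the length stop, the groove's open end is at +y, z up, its -x side faces the robot. V-bed 50 mm wide, y = -135 to +165 mm, top at z = 40 mm; 90 degree groove 22 mm wide, 11 mm deep. The dowel must end with its middle at y = -20 mm.
- groove_open (a point): point in the jig at x = 0, y = +100, z = 49 mm: on the axis of a dowel lying in the groove (top of the dowel then at z = 63 mm), in the middle of the part of the groove that is open from above (y = +30 to +165 mm).
- clamp_axis (a point): point on the upright clamp axis, jig x = 0, y = -30, z = 99 mm. Bridge below it: y = -50 to -10 mm, 60 mm clear between its posts (84 mm over all), crossbar underside z = 84 mm. A flat sector plate at z = 96 to 99 mm reaches 56 mm from this axis towards -x and carries two upright pins (to z = 117 mm) that stop the handle's swing.
- bush_arm (a point): top of the drill bush in the green arm that spans the groove beyond the bridge: jig x = 0, y = -92, z = 89 mm; underside at z = 69 mm. Nothing to do here.
- length_stop (a joint): brass-faced pin, face 20 mm across, on the groove's axis at z = 49.5 mm, its face at y = -120 mm in the jig's frame when the value is 0; the value (m) grows as it is pushed back along -y. Only a small thumbscrew holds it: it slips at about 16 N. The dowel itself slides in the groove at about 1 N.
- direction_lever (a joint): angle (rad) of the black thumb lever on the ratchet, one piece with the double-ended pawl under it; pivot on the handle 40 mm from the clamp axis. Positive = clockwise from above: about -0.3 = loosen (end on the jig's -y side of the handle), +0.3 = tighten (end on the +y side). Snaps over past the middle; ticks between 0.15 and 0.3 as the pawl rides over teeth.
- lever_tip (a point): middle of the lever's round end (11 mm across), 34 mm from its pivot, pointing outward along the handle, 125.5 mm above the bench; the lever is 8 mm thick and stands from z = 117 to 133 mm. Push it sideways, square to the handle: an over-centre spring resists with about 1 N and the end travels about 20 mm from side to side.
- handle (a joint): angle (rad) of the ratchet handle about the upright clamp axis: 0 = pointing to the jig's -x, positive = clockwise from above (grip towards +y). Swings from -0.8 to +0.8, pin to pin, and stays where left (2 to 3 N at the grip). With the lever at tighten, a swing to + turns the screw; the swing back only clicks over the teeth (24 teeth; up to 0.5 rad of each swing is lost).
- handle_grip (a point): middle of the red round grip of the handle: 115 mm from the clamp axis, 106 mm above the bench. The grip is 64 mm long, along the handle, 22 to 25 mm thick; free on both sides and above.
- screw (a joint): turn of the clamp screw (rad): 0 = fully up, 3.5 = fully down (then the handle locks), growing as it tightens, clockwise from above; lowers the clamp foot 2.5 mm per rad and stays where left. The foot starts 3 to 4.5 mm above a dowel in the groove: it touches at about 2.0 and presses firmly from 2.4.
- clamp_foot (a joint): how far the round rubber clamp foot (25 mm across, on the clamp axis under the crossbar) is pressed up against its spring (m): 0 = free, 0.0008 = pressing with about 5 N, 0.0035 = about 16 N.
- oil: bystander: small amber oil bottle with a black cap, 36 mm diameter, 54 mm high, beside the dowel; origin under its middle.
- plane: bystander: small black block plane, 47 x 167 x 52 mm, length along its y, lying in front of the jig; origin under its middle.
- square: bystander: try square, 168 x 100 x 17 mm, lying flat left of the dowel; origin under its middle.
- screwdriver: bystander: yellow-handled screwdriver, 21 x 185 x 24 mm, length along its y, lying beside the dowel; origin under its middle.

How it is judged:
On the way, in this order (a step that is already met when the one before it is completed fails the run):
1. the dowel lies in the groove under the clamp with its end at the length stop, the clamp still off it (y of dowel in the frame of jig between -0.0245 and -0.017 m and x of dowel in the frame of jig between -0.004 and 0.004 m and z of dowel in the frame of jig between 0.044 and 0.053 m and angle between the y axis of dowel and the y axis of jig, either way round below 0.06 rad and value of joint clamp_foot below 0.0003 m), for 0.2 s.
2. the clamp foot presses on the dowel, the dowel still at the stop (y of dowel in the frame of jig between -0.0245 and -0.017 m and x of dowel in the frame of jig between -0.004 and 0.004 m and z of dowel in the frame of jig between 0.044 and 0.053 m and angle between the y axis of dowel and the y axis of jig, either way round below 0.06 rad and value of joint clamp_foot above 0.0008 m), for 0.2 s.
At the end, for the whole second after the job is handed in: the dowel lies in the V-groove (within 4 mm and 0.06 rad of its line), its end within 3 mm of the length stop; the clamp foot is pressed up by it 0.8 mm or more (about 5 N); the direction lever is on the tighten side; the stop has slipped less than 3 mm; all is at rest (all of step 2 and value of joint direction_lever above 0.1 rad and value of joint length_stop below 0.003 m and linear speed of dowel below 0.01 m/s); the robot touches nothing.
It fails at once if the length stop is pushed back by 3 mm or more (value of joint length_stop above 0.003 m).
It fails at once if the jig is shifted by more than 15 mm (distance of jig from where it was at the start of the episode above 0.015 m).
It fails at once if the oil bottle is moved by more than 30 mm (distance of oil from where it was at the start of the episode above 0.03 m).
It fails at once if the screwdriver is moved by more than 30 mm (distance of screwdriver from where it was at the start of the episode above 0.03 m).
It fails at once if the block plane or the try square is moved by more than 30 mm (distance of any of plane, square from where it was at the start of the episode above 0.03 m).
It also fails if it takes over 72 s, if anything falls off the work surface, if the arm or the gripper's body presses on something with over 40 N, if the wrist force passes 120 N, or if a joint passes its speed limit or range.

### The arm

A 6-joint arm with a two-finger parallel gripper is mounted at the origin on a cart in front of the work surface, level with it; the furniture and walls round the work are solid. World frame = base frame: x ahead of the robot, y to its left, z up, the work surface at z = 0. Lengths are in m, angles in rad, forces in N, time in s.
With the tool pointing down it reaches from about 0.3 to 0.875 m from the base axis. Payload 4.2 kg.
Tool frame: the origin (TCP) lies at the very end of the fingers, on their centre line; the grasp point (between the pads) lies 19 mm behind it; z points along the fingers, y is the line along which they close (so a half turn about z gives the same grasp; the last joint's range is limited). The gripper opens to 85 mm and grips with 20 to 120 N. Pads are 22 mm wide; open, the fingers measure 114 mm over their backs; the gripper's body (76 mm by 85 mm) begins 54 mm behind the grasp point. The pads swing forward as they close: fully open they stand 13 mm farther back than shut.
Start: joints at [-1.123, 0.32, 1.565, -0, 1.257, -0.02], TCP at [0.259, -0.513, 0.231] pointing down, gripper open.
Joint ranges: [-3.11, 3.11], [-0.84, 2.01], [0.21, 2.61], [-1.34, 4.49], [0.05, 2.63], [-2.56, 2.56]. Speed limits (rad/s): [2.57, 2.57, 3.14, 3.14, 3.14, 3.14].

### API

Orientations are given as a rotation vector (axis times angle).
In Python, from bench import ctrl gives the robot as it stands.
- The arm moves only by the shell command python3 nudge.py 'ROWS' [OPENING] [FORCE]. ROWS is a JSON object whose key "segments" holds a list of rows, 1 to 8 of them, each of 4 numbers: dx, dy, dz in m, then a turn about the tool's z in rad; each row is the pose to reach, as a shift and turn from the pose commanded when the command began, along the tool's axes at that moment; what a row does not reach only later rows make up. A row lasts 1/8 s, in which the tool goes at most 0.0625 m and 0.188 rad, less where a joint would pass 70% of its speed; a pose out of reach is approached as far as the arm can. OPENING is the finger opening in m, set as the command begins (- or left out keeps the last). The fingers move at their own pace and stop on an object; FORCE is the grip in N (left out, the last holds). Time passes only in rows, so rows that do not move let the fingers close. It prints the time, the measured TCP pose, the force, the opening and the grip force at its end. Input that does not fit is refused with a message, and nothing moves.
- ctrl.state(): the state, without advancing time (a new reading comes with each control period).
- ctrl.camera(name): name is "scene" or "top" or "wrist"; returns a dict with "frame" (480x640x3 uint8, red, green, blue), "fx", "fy", "cx", "cy" (pixels), "R" (3x3) and "t" (3): a world point X has camera coordinates R X + t; the wrist camera has in their place "T_tool_cam" (4x4, takes a point from camera to tool coordinates, whose origin is the TCP and whose axes are the flange's). Camera axes: x right, y down, z forward; pixel columns grow to the right and rows downward; lengths in m; the calibration is good to about 2 mm. A picture is of the moment at which its call begins: read the wrist's pose just before it. There is no depth.
- ctrl.finish_job(): hands the job in; it is judged then, once.
The state is a dict: "t": time; "q": joint angles; "joint_vel": joint speeds; "joint_efforts": joint torques, N m; "eef_pos": TCP position; "orientation": TCP orientation; "wrist_force": force on the tool from outside, world axes, zero at the start; "moment": the same for the moment, N m; "opening": finger opening in m; "grip_force": force on a finger pad.
Only numpy, scipy, OpenCV 4.12 (cv2) and the standard library are available. Lean on these libraries where they do the work, as an engineer would, in place of code of your own. Each camera call takes 0.05 s, during which the arm holds its last target. There are 200 camera calls.

## Working session

There is one attempt and no reset: what is moved stays moved. The work goes in short steps, Python scripts to look and compute and a shell command to move; the robot and the scene stay as the last step left them, time stands still between calls to the robot, and variables do not carry over. Pictures are saved under pics/ and viewed, at most 10 in all, crops included, and the job is handed in when it is done.

```bash
ls; mkdir -p pics; python3 - <<'E'
from bench import ctrl
import cv2,numpy as np,pickle
d={}
for n in ["scene","top","wrist"]:
    s=ctrl.state();c=ctrl.camera(n);c['s']=s;d[n]=c
    cv2.imwrite(f"pics/{n}0.png",c["frame"][:,:,::-1])
    print(n,{k:np.round(v,3).tolist() for k,v in c.items() if k not in("frame","s")})
pickle.dump(d,open("c0.pkl","wb"))
print(s)
E
```

```text
bench.py
nudge.py
pics
scene {'fx': 491.997, 'fy': 491.997, 'cx': 318.303, 'cy': 246.503, 'R': [[-0.566, -0.825, 0.004], [-0.601, 0.409, -0.687], [0.565, -0.391, -0.727]], 't': [0.299, 0.372, 0.89]}
top {'fx': 470.507, 'fy': 470.507, 'cx': 315.326, 'cy': 234.538, 'R': [[-0.006, -1.0, 0.004], [-0.981, 0.005, -0.192], [0.192, -0.005, -0.981]], 't': [-0.001, 0.521, 1.255]}
wrist {'fx': 402.708, 'fy': 402.708, 'cx': 325.439, 'cy': 243.696, 'T_tool_cam': [[-0.0, -0.963, -0.27, 0.069], [1.0, -0.0, 0.001, -0.002], [-0.001, -0.27, 0.963, -0.142], [0.0, 0.0, 0.0, 1.0]]}
{'t': 0.1, 'q': array([-1.12301751e+00,  3.20237497e-01,  1.56553331e+00, -1.42111911e-05,
        1.25741223e+00, -1.99789257e-02]), 'joint_vel': array([-0.00054298, -0.00300759, -0.00262993, -0.00160676,  0.00169884,
        0.00054919]), 'joint_efforts': array([-2.38275243e-04, -4.16408980e+01, -2.34704483e+01, -9.97644906e-05,
        4.85524753e-03, -1.05454563e-05]), 'eef_pos': array([ 0.25908581, -0.51285303,  0.23057007]), 'orientation': array([-3.05455141e+00, -7.27719217e-01,  5.50768886e-04]), 'wrist_force': array([ 1.18749764,  0.57507418, -0.29811758]), 'moment': array([0.00523888, 0.07094899, 0.03067109]), 'grip_force': 0.0, 'opening': 0.08525489531660088}
```
View pics/top0.png

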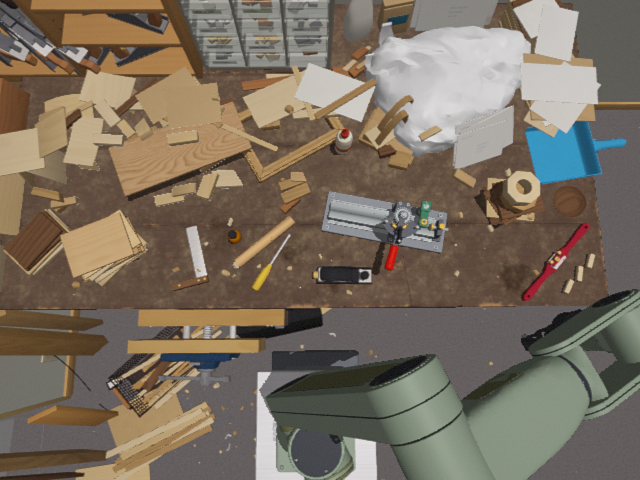

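View pics/scene0.png

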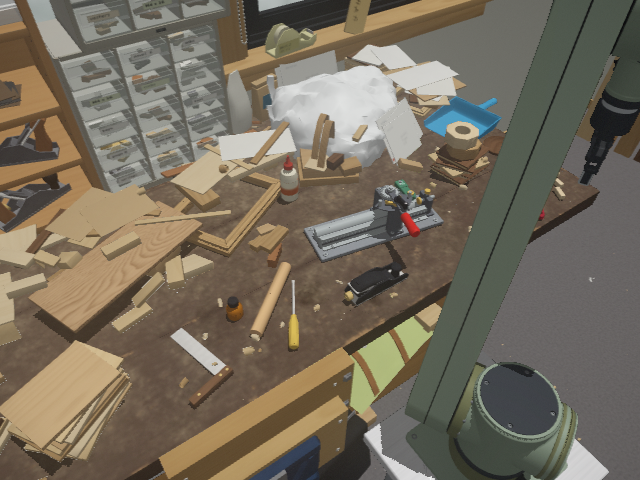

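Top view: dowel from about (236,264) to (293,222). The jig spans (322,193)–(447,250), its stop at the right, with the clamp near (402,216) and the red grip near (391,257). I'll enlarge both views.

```bash
python3 - <<'E'
import cv2
t=cv2.imread("pics/top0.png");s=cv2.imread("pics/scene0.png")
a=cv2.resize(t[180:290,220:460],(800,367),interpolation=cv2.INTER_CUBIC)
b=cv2.resize(s[175:355,235:450],(717,600),interpolation=cv2.INTER_CUBIC)
cv2.imwrite("pics/topc.png",a);cv2.imwrite("pics/scenec.png",b)
E
```

View pics/topc.png

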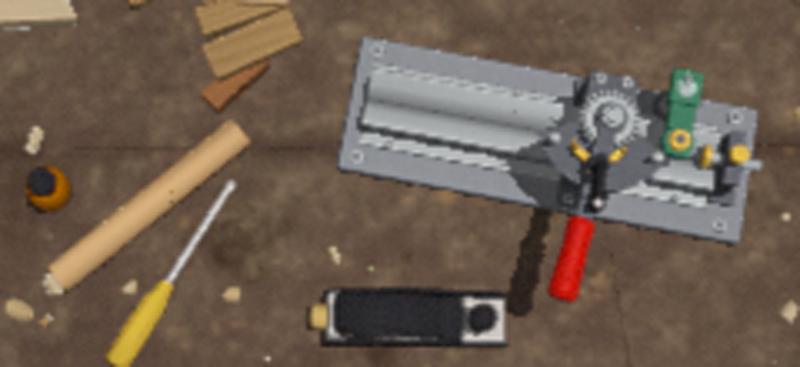

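View pics/scenec.png

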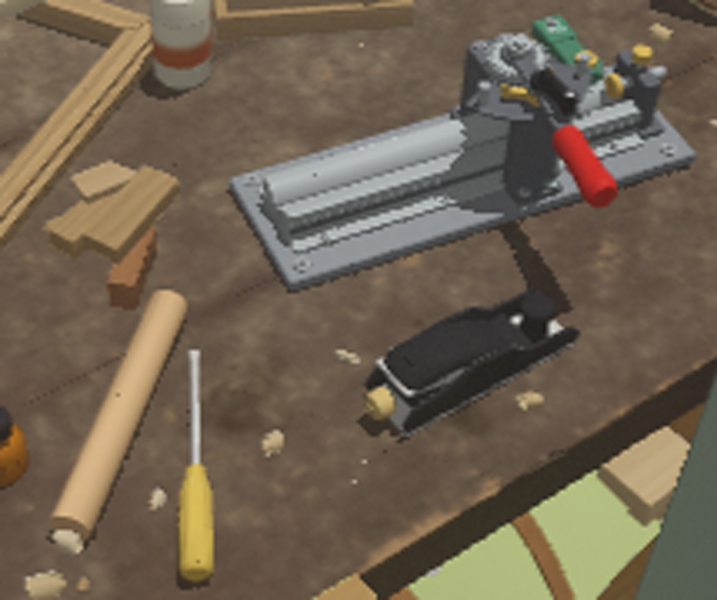

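```bash
cat > geo.py <<'E'
import numpy as np,cv2,pickle
def ray(c,uv):
    d=c['R'].T@np.array([(uv[0]-c['cx'])/c['fx'],(uv[1]-c['cy'])/c['fy'],1.]);o=-c['R'].T@c['t'];return o,d/np.linalg.norm(d)
def atz(c,uv,z):
    o,d=ray(c,uv);return o+d*(z-o[2])/d[2]
def tri(rs):
    A=0;b=0
    for o,d in rs:
        P=np.eye(3)-np.outer(d,d);A=A+P;b=b+P@o
    X=np.linalg.solve(A,b);return X,[np.linalg.norm((np.eye(3)-np.outer(d,d))@(X-o)) for o,d in rs]
def wristcam(c,s):
    R0=cv2.Rodrigues(np.array(s['orientation'],float))[0]
    T=np.array(c['T_tool_cam']);R=R0@T[:3,:3];p=R0@T[:3,3]+s['eef_pos']
    return dict(c,R=R.T,t=-R.T@p)
E
python3 - <<'E'
from geo import *
d=pickle.load(open("c0.pkl","rb"));T,S=d['top'],d['scene']
ft=lambda p:(220+p[0]/3.3333-.35,180+p[1]/3.3333-.35);fs=lambda p:(235+p[0]/3.3333-.35,175+p[1]/3.3333-.35)
np.set_printoptions(precision=4,suppress=True)
for n,a,b,z in [("cLT",(364,38),(231,183),.012),("cLB",(340,168),(292,290),.012),("cRB",(739,242),(693,157),.012),("dfar",(240,130),(171,297),.014),("dnear",(57,281),(74,527),.014),("gripend",(564,297),(604,199),.106),("lever",(597,203),(568,104),.1255)]:
    X,r=tri([ray(T,ft(a)),ray(S,fs(b))]);print(n,X,np.round(r[0],4),"atz",atz(T,ft(a),z),atz(S,fs(b),z))
for n,a in [("cRT",(757,108))]: print(n,atz(T,ft(a),.012))
E
```

```text
cLT [ 0.6597 -0.0442  0.0032] 0.0005 atz [ 0.6575 -0.0436  0.012 ] [ 0.6518 -0.0398  0.012 ]
cLB [ 0.5441 -0.0221 -0.0008] 0.0003 atz [ 0.5417 -0.0217  0.012 ] [ 0.5346 -0.0157  0.012 ]
cRB [ 0.4773 -0.3631  0.0037] 0.0004 atz [ 0.4757 -0.3611  0.012 ] [ 0.4721 -0.3554  0.012 ]
dfar [0.5737 0.0636 0.0185] 0.0006 atz [0.5751 0.0642 0.014 ] [0.5767 0.0612 0.014 ]
dnear [0.444  0.2172 0.0171] 0.0009 atz [0.445  0.2183 0.014 ] [0.4453 0.2158 0.014 ]
gripend [ 0.4188 -0.1961  0.0999] 0.0001 atz [ 0.4181 -0.195   0.106 ] [ 0.4147 -0.1913  0.106 ]
lever [ 0.4897 -0.2212  0.1224] 0.0005 atz [ 0.4895 -0.2203  0.1255] [ 0.487  -0.2189  0.1255]
cRT [ 0.593  -0.3834  0.012 ]
```

Crops: dowel ends in topc at (240,130) and (57,281). Jig base corners at (364,38), (340,168), (739,242) and (757,108). The lever tip is at (597,203). Jig sides come out at 118 × 346 mm and the dowel at 201 mm, which matches the given sizes. Next is a wrist view of the jig.

```bash
python3 nudge.py '{"segments":[[0.05,-0.03,-0.01,-0.11],[0.1,-0.055,-0.02,-0.23],[0.15,-0.08,-0.04,-0.34],[0.2,-0.105,-0.04,-0.45],[0.25,-0.13,-0.04,-0.57],[0.3,-0.16,-0.04,-0.68],[0.36,-0.19,-0.04,-0.8],[0.415,-0.22,-0.04,-0.91]]}' 0.05 30
python3 nudge.py '{"segments":[[0,0,0,0],[0,0,0,0]]}'
cat > snap.py <<'E'
import sys
from bench import ctrl
from geo import *
def snap(name,cam="wrist"):
    s=ctrl.state();c=ctrl.camera(cam)
    if cam=="wrist": c=wristcam(c,s)
    pickle.dump(c,open(name+".pkl","wb"));cv2.imwrite(f"pics/{name}.png",c["frame"][:,:,::-1]);print(s['t'],s['eef_pos'],s['orientation'])
if __name__=="__main__": snap(*sys.argv[1:])
E
python3 snap.py w1
python3 nudge.py '{"segments":[[-0.06,0,0,0],[-0.1,0,0,0],[-0.1,0,0,0],[-0.1,0,0,0]]}'
python3 snap.py w2
```

```text
t: 1.15
eef_pos: [0.5287, -0.1319, 0.2712]
orientation: [2.421, 2.001, -0.0]
wrist_force: [-0.0, -1.3, 0.3]
opening: 0.0499
grip_force: 0.0
t: 1.4
eef_pos: [0.5274, -0.1338, 0.2709]
orientation: [-2.425, -1.997, 0.002]
wrist_force: [-0.6, -0.6, -0.3]
opening: 0.05
grip_force: 0.0
1.4 [ 0.52739344 -0.13376539  0.27091601] [-2.42465499e+00 -1.99699575e+00  1.95979486e-03]
t: 1.95
eef_pos: [0.5078, -0.2324, 0.2714]
orientation: [-2.427, -1.994, -0.0]
wrist_force: [0.1, 0.4, -1.0]
opening: 0.0503
grip_force: 0.0
1.95 [ 0.50781547 -0.23236471  0.27135801] [-2.42725575e+00 -1.99377992e+00 -4.56945854e-04]
```

View pics/w1.png

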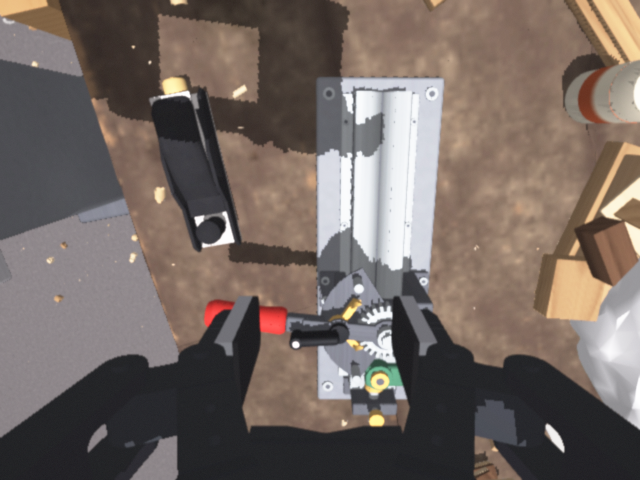

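View pics/w2.png

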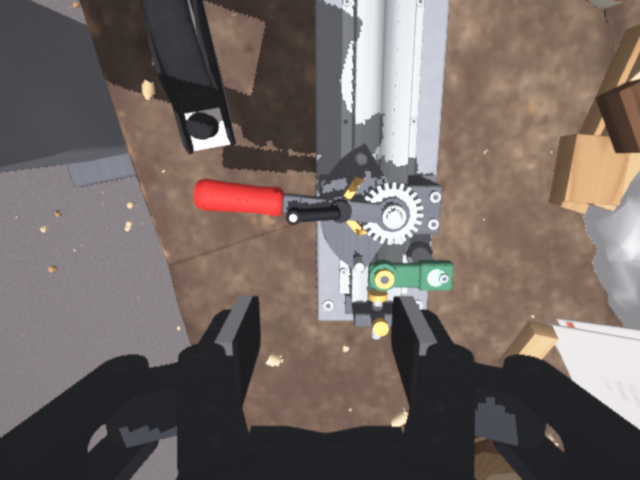

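w1: base corners (317,79), (443,79), (319,398); bush (379,381); lever tip (296,345); grip (247,317). 
w2: clamp wheel (394,214), bush (384,279), lever tip (292,217), grip (238,198), base corner (319,320).

```bash
python3 - <<'E'
from geo import *
np.set_printoptions(precision=4,suppress=True)
a,b=[pickle.load(open(f"w{i}.pkl","rb")) for i in (1,2)]
for n,p,q,z in [("wheel",(384,340),(394,214),.11),("bush",(379,381),(384,279),.089),("lever",(296,345),(292,217),.133),("grip",(247,317),(238,198),.118),("BL",(319,398),(319,320),.012)]:
    X,r=tri([ray(a,p),ray(b,q)]);print(n,X,np.round(r[0],4),atz(a,p,z),atz(b,q,z))
for p in [(317,79),(443,79),(381,95)]: print(atz(a,p,.012))
def jig(o,psi):
    c,s=np.cos(psi),np.sin(psi);return lambda x,y:np.array([o[0]+c*x-s*y,o[1]+s*x+c*y])
# fit jig pose
from scipy.optimize import least_squares
ob=[(0,-92,atz(b,(384,279),.089)),(0,-30,atz(b,(394,214),.115)),(-60,None,atz(a,(319,398),.012)),(-60,None,atz(a,(317,79),.012)),(60,None,atz(a,(443,79),.012))]
def f(v):
    r=[]
    for x,y,X in ob:
        c,s=np.cos(v[2]),np.sin(v[2]);d=X[:2]-v[:2];jx=c*d[0]+s*d[1];jy=-s*d[0]+c*d[1]
        r.append(jx-x/1e3)
        if y is not None:r.append(jy-y/1e3)
    return np.array(r)
s=least_squares(f,[.57,-.18,-.19]);print(s.x,s.fun*1e3)
E
```

```text
wheel [ 0.5568 -0.2288  0.1307] 0.0015 [ 0.5564 -0.2403  0.11  ] [ 0.5611 -0.234   0.11  ]
bush [ 0.5467 -0.2934  0.0892] 0.0002 [ 0.5465 -0.2934  0.089 ] [ 0.547  -0.2935  0.089 ]
lever [ 0.4875 -0.2161  0.1365] 0.0005 [ 0.4873 -0.2181  0.133 ] [ 0.4866 -0.2167  0.133 ]
grip [ 0.4467 -0.1993  0.1062] 0.0009 [ 0.4512 -0.1942  0.118 ] [ 0.4487 -0.1978  0.118 ]
BL [ 0.4755 -0.3596  0.0084] 0.0 [ 0.476  -0.3569  0.012 ] [ 0.4759 -0.3578  0.012 ]
[ 0.5418 -0.0183  0.012 ]
[ 0.6566 -0.0407  0.012 ]
[ 0.5979 -0.0435  0.012 ]
[ 0.5657 -0.2034 -0.1898] [-1.4232 -0.0505  0.3561  0.0505  0.8984  1.6096 -1.4409]
```

```bash
python3 nudge.py '{"segments":[[0.05,-0.01,0,-0.12],[0.1,-0.02,0,-0.24],[0.15,-0.033,0,-0.36],[0.21,-0.046,0,-0.48],[0.27,-0.06,0,-0.62],[0.325,-0.072,0,-0.76],[0.377,-0.083,0.03,-0.89],[0.377,-0.083,0.06,-0.89]]}' 0.05 30
python3 nudge.py '{"segments":[[0,0,0,0],[0,0,0,0]]}'
python3 snap.py w3
python3 - <<'E'
from geo import *
np.set_printoptions(precision=4,suppress=True)
c=pickle.load(open("w3.pkl","rb"))
# predicted dowel axis points in image
for X in [(.575,.0635,.014),(.51,.14,.014),(.4445,.217,.014)]:
    p=c['R']@np.array(X)+c['t'];print(p[:2]/p[2]*c['fx']+[c['cx'],c['cy']])
E
```

```text
t: 3.0
eef_pos: [0.4988, 0.1585, 0.211]
orientation: [1.319, 2.851, 0.003]
wrist_force: [0.0, -1.4, 0.2]
opening: 0.0499
grip_force: 0.0
t: 3.25
eef_pos: [0.4999, 0.1543, 0.2125]
orientation: [1.329, 2.845, 0.002]
wrist_force: [0.8, -0.5, 0.4]
opening: 0.0502
grip_force: 0.0
3.25 [0.49993508 0.15429007 0.21250146] [1.32880587e+00 2.84510492e+00 1.82310252e-03]
[322.8083 337.0476]
[321.7484 233.8052]
[320.4286 112.1687]
```

View pics/w3.png

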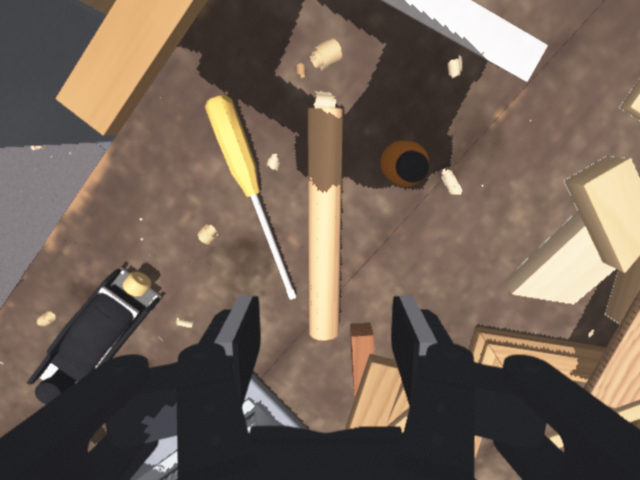

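w3: dowel end centres at (323,339) and (325,107), within a few px of prediction. It lies between the fingers, with the bottle and screwdriver clear, so I descend and grasp.

```bash
python3 - <<'E'
from geo import *
c=pickle.load(open("w3.pkl","rb"))
for p in [(323,339),(325,107)]: print(atz(c,p,.016))
E
python3 nudge.py '{"segments":[[0,0,0.05,0],[0,0,0.1,0],[0,0,0.15,0],[0,0,0.18,0],[0,0,0.195,0],[0,0,0.2055,0],[0,0,0.2055,0]]}' 0.05 30
python3 nudge.py '{"segments":[[0,0,0,0],[0,0,0,0],[0,0,0,0],[0,0,0,0]]}' 0.0 40
```

```text
[0.57574052 0.06290342 0.016     ]
[0.44485237 0.22230851 0.016     ]
t: 4.18
eef_pos: [0.5001, 0.1541, 0.0062]
orientation: [1.329, 2.846, 0.001]
wrist_force: [-0.3, -0.4, 0.2]
opening: 0.0505
grip_force: 0.0
t: 4.68
eef_pos: [0.5002, 0.1543, 0.007]
orientation: [1.329, 2.845, 0.002]
wrist_force: [-0.9, -1.3, 6.4]
opening: 0.0268
grip_force: 39.4
```

```bash
python3 nudge.py '{"segments":[[0,0,-0.005,0],[0,0,-0.01,0],[0,0,-0.02,0],[0,0,-0.03,0],[0,0,-0.03,0]]}'; python3 snap.py s1 scene; python3 snap.py t1 top; python3 - <<'E'
import cv2,numpy as np
a=cv2.imread("pics/s1.png")[215:365,215:325]; b=cv2.imread("pics/t1.png")[195:295,210:320]
a=cv2.resize(a,(440,600),interpolation=cv2.INTER_CUBIC);b=cv2.resize(b,(360,327),interpolation=cv2.INTER_CUBIC)
o=np.zeros((600,800,3),np.uint8);o[:,:440]=a;o[:327,440:]=b;cv2.imwrite("pics/g1.png",o)
E
```

```text
t: 5.3
eef_pos: [0.5002, 0.1543, 0.0369]
orientation: [1.328, 2.845, 0.002]
wrist_force: [-0.0, -0.2, -1.6]
opening: 0.0267
grip_force: 39.5
5.3 [0.50024554 0.15434271 0.03689902] [1.32843100e+00 2.84481167e+00 2.34809791e-03]
5.35 [0.49979306 0.15423005 0.03635366] [1.32885772e+00 2.84563255e+00 1.16750930e-03]
```

View pics/g1.png

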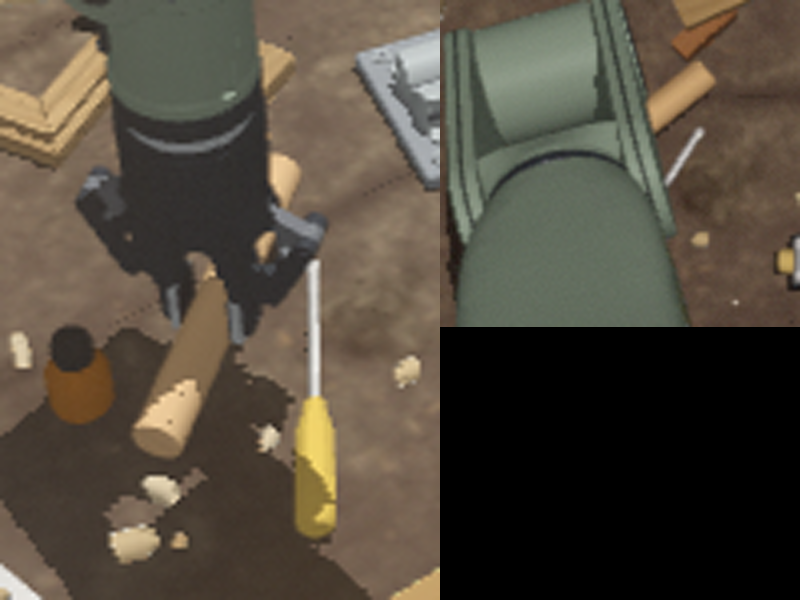

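```bash
python3 - <<'E'
from geo import *
S=pickle.load(open("s1.pkl","rb"));T=pickle.load(open("t1.pkl","rb"))
X,r=tri([ray(S,(286,256.5)),ray(T,(289.5,219))]);print(X,r)
for z in (.03,.04,.05,.06):
  N=atz(S,(255,324),z);print(z,N,np.linalg.norm(N-X), np.linalg.norm(N[:2]-[.5,.154]),np.arctan2(*(N-[.5,.154,0])[[1,0]]))
E
```

```text
[0.56401962 0.06770918 0.05573126] [np.float64(0.0007547113316672377), np.float64(0.0007547113316673245)]
0.03 [0.4566088  0.21225018 0.03      ] 0.18191009620621795 0.07263525418163187 2.2110324828013734
0.04 [0.45010566 0.21488803 0.04      ] 0.18677654291275408 0.07871974187967815 2.2572815496044605
0.05 [0.44360251 0.21752588 0.05      ] 0.1922970854751474 0.0849482995255815 2.2968231359263642
0.06 [0.43709937 0.22016372 0.06      ] 0.19841713484763415 0.09129144342206721 2.3309171894216965
```

```bash
python3 nudge.py '{"segments":[[0,0,-0.05,0],[-0.02,-0.005,-0.09,0.06],[-0.06,-0.018,-0.1,0.2],[-0.1,-0.03,-0.1,0.34],[-0.14,-0.042,-0.1,0.48],[-0.18,-0.053,-0.1,0.64],[-0.21,-0.062,-0.1,0.8],[-0.224,-0.066,-0.1,0.887]]}'; python3 nudge.py '{"segments":[[0,0,0,0],[0,0,0,0]]}'; python3 snap.py w4
```

```text
t: 6.4
eef_pos: [0.5929, -0.0617, 0.135]
orientation: [-2.427, -1.994, 0.001]
wrist_force: [-0.4, -0.3, -0.2]
opening: 0.0262
grip_force: 39.7
t: 6.65
eef_pos: [0.5921, -0.0594, 0.1354]
orientation: [-2.42, -2.002, 0.001]
wrist_force: [-0.1, -0.2, -2.0]
opening: 0.0265
grip_force: 39.7
6.65 [ 0.59207882 -0.05938301  0.1353907 ] [-2.41987113e+00 -2.00175150e+00  1.03837730e-03]
```

View pics/w4.png

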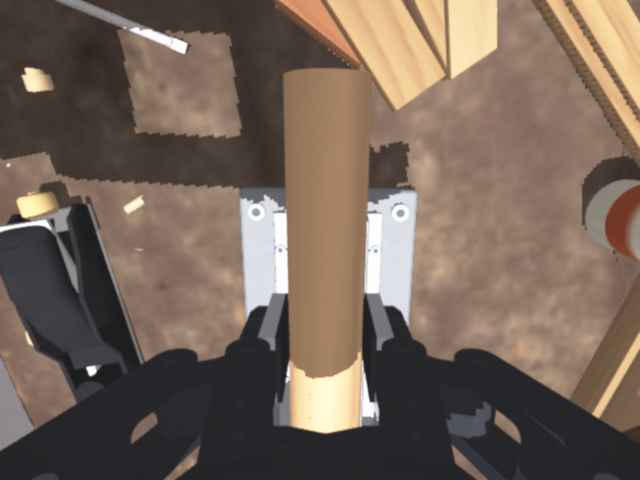

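w4: the dowel axis (columns 325–328) sits over the jig's midline (bolts at 256 and 400, so mid 328) within about 1 mm. Lowering.

```bash
python3 nudge.py '{"segments":[[0,0,0.03,0],[0,0,0.06,0],[0,0,0.075,0],[0,0,0.083,0],[0,0,0.087,0],[0,0,0.09,0],[0,0,0.09,0]]}'; python3 nudge.py '{"segments":[[0,0,0.001,0],[0,0,0.002,0],[0,0,0.002,0]]}'
```

```text
t: 7.58
eef_pos: [0.5929, -0.0601, 0.0462]
orientation: [2.422, 2.0, 0.001]
wrist_force: [0.1, -0.4, -1.0]
opening: 0.026
grip_force: 39.8
t: 7.95
eef_pos: [0.5927, -0.06, 0.0438]
orientation: [2.422, 2.001, 0.0]
wrist_force: [-0.3, 0.3, -1.9]
opening: 0.0266
grip_force: 39.8
```

```bash
python3 nudge.py '{"segments":[[0,0,0.001,0],[0,0,0.001,0]]}'; python3 nudge.py '{"segments":[[0,0,0.001,0],[0,0,0.001,0]]}'; python3 nudge.py '{"segments":[[0,0,0.001,0],[0,0,0.001,0]]}'
```

```text
t: 8.2
eef_pos: [0.5927, -0.06, 0.0427]
orientation: [2.422, 2.001, -0.0]
wrist_force: [0.9, 0.8, -1.8]
opening: 0.0265
grip_force: 39.8
t: 8.45
eef_pos: [0.5931, -0.0601, 0.042]
orientation: [2.421, 2.0, 0.001]
wrist_force: [1.6, 0.6, -0.7]
opening: 0.0264
grip_force: 39.9
t: 8.7
eef_pos: [0.5933, -0.0601, 0.0418]
orientation: [2.421, 2.0, 0.002]
wrist_force: [-0.1, 0.8, 4.1]
opening: 0.0263
grip_force: 40.5
```

```bash
python3 nudge.py '{"segments":[[0,0,0,0],[0,0,0,0],[0,0,0,0]]}' 0.06; python3 nudge.py '{"segments":[[0,0,-0.03,0],[0.01,0,-0.055,0],[0.06,0,-0.055,0],[0.112,0,-0.055,0],[0.112,0,-0.055,0],[0.112,0,-0.055,0]]}' 0.06; python3 nudge.py '{"segments":[[0,0,0,0],[0,0,0.02,0],[0,0,0.04,0],[0,0,0.0525,0],[0,0,0.0525,0]]}' 0
python3 snap.py t2 top;  python3 snap.py s2 scene; python3 - <<'E'
import cv2,numpy as np
a=cv2.imread("pics/t2.png")[185:260,270:450]; b=cv2.imread("pics/s2.png")[180:280,260:450]
o=np.zeros((600,640,3),np.uint8);o[:267]=cv2.resize(a,(640,267),interpolation=cv2.INTER_CUBIC);o[267:600]=cv2.resize(b,(640,333),interpolation=cv2.INTER_CUBIC);cv2.imwrite("pics/g2.png",o)
E
```

```text
t: 9.07
eef_pos: [0.5924, -0.06, 0.0405]
orientation: [-2.422, -2.0, 0.001]
wrist_force: [0.1, 0.4, 0.3]
opening: 0.0597
grip_force: 0.0
t: 9.82
eef_pos: [0.6134, 0.0499, 0.0955]
orientation: [-2.421, -2.002, 0.002]
wrist_force: [0.1, -0.6, -0.4]
opening: 0.0603
grip_force: 0.0
t: 10.45
eef_pos: [0.6134, 0.0493, 0.0426]
orientation: [-2.423, -1.999, 0.002]
wrist_force: [-0.8, 0.1, -0.3]
opening: 0.0003
grip_force: 0.0
10.45 [0.61336147 0.0492748  0.04256038] [-2.42251972e+00 -1.99892039e+00  2.17864316e-03]
10.5 [0.61387303 0.0494667  0.04330859] [-2.42290786e+00 -1.99970505e+00  3.97423672e-04]
```

View pics/g2.png

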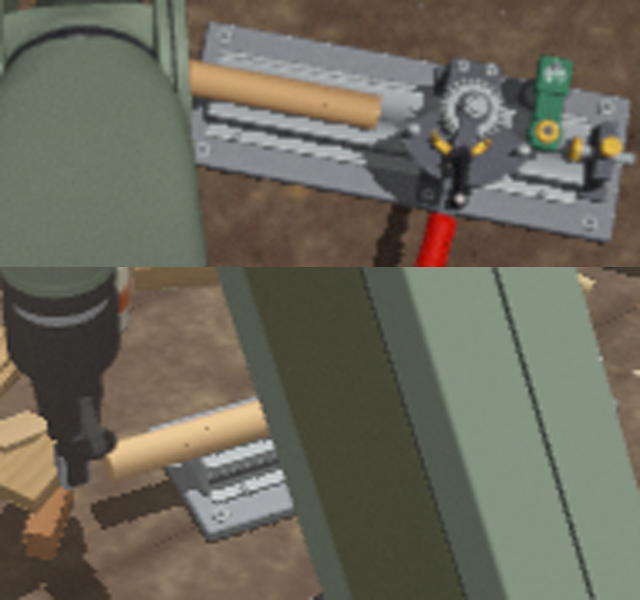

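g2: the dowel lies along the V-bed with its free end at (380,108), short of the bridge. The closed fingers stand just behind its outer end. I'll check its position numerically.

```bash
cat > jig.py <<'E'
from geo import *
O=np.array([.5657,-.2034]);psi=-.1898;c,s=np.cos(psi),np.sin(psi)
def tojig(X): d=np.array(X[:2])-O;return np.array([c*d[0]+s*d[1],-s*d[0]+c*d[1]])
def toworld(x,y): return O+[c*x-s*y,s*x+c*y]
E
python3 - <<'E'
from jig import *
T=pickle.load(open("t2.pkl","rb"))
f=lambda u,v:(270+u/3.556-.35,185+v/3.556-.35)
for p in [(380,108),(192,79),(474,103)]:
  print(tojig(atz(T,f(*p),.049)),tojig(atz(T,f(*p),.113)))
print(tojig([.6134,.0495]))
E
```

```text
[0.00510901 0.02985021] [-0.01154119  0.03570336]
[0.00101547 0.17968409] [-0.01543046  0.17806046]
[ 0.02275206 -0.04240115] [ 0.00522147 -0.03294262]
[-0.00086934  0.25735762]
```

```bash
python3 nudge.py '{"segments":[[-0.005,0.001,-0.0025,0],[-0.015,0.001,-0.0025,0],[-0.025,0.001,-0.0025,0],[-0.035,0.001,-0.0025,0],[-0.045,0.001,-0.0025,0],[-0.055,0.001,-0.0025,0],[-0.065,0.001,-0.0025,0],[-0.075,0.001,-0.0025,0]]}'
python3 nudge.py '{"segments":[[-0.01,0,0,0],[-0.02,0,0,0],[-0.03,0,0,0],[-0.04,0,0,0],[-0.05,0,0,0],[-0.06,0,0,0],[-0.068,0,0,0],[-0.074,0,0,0]]}'
python3 snap.py t3 top; python3 snap.py s3 scene; python3 snap.py w5
```

```text
t: 11.55
eef_pos: [0.6011, -0.0235, 0.0466]
orientation: [-2.423, -2.0, -0.004]
wrist_force: [0.7, 6.8, 6.9]
opening: 0.0
grip_force: 3.4
t: 12.55
eef_pos: [0.5864, -0.0968, 0.0458]
orientation: [-2.422, -2.0, -0.0]
wrist_force: [1.3, 4.6, 3.8]
opening: -0.0001
grip_force: 2.5
12.55 [ 0.58638326 -0.09682863  0.04582311] [-2.42225018e+00 -1.99982675e+00 -4.33784556e-07]
12.6 [ 0.58623861 -0.09751289  0.04575546] [-2.42256939e+00 -2.00006066e+00  9.39166207e-04]
12.65 [ 0.58618909 -0.09749407  0.04557438] [ 2.42214509e+00  2.00035609e+00 -1.86548872e-03]
```

```bash
python3 - <<'E'
from jig import *
print(tojig([.5863,-.0972]))
def proj(c,X):
    p=c['R']@np.array(X)+c['t'];return p[:2]/p[2]*c['fx']+[c['cx'],c['cy']]
for n in ["t3","s3","w5"]:
    C=pickle.load(open(n+".pkl","rb"));h=cv2.cvtColor(C['frame'],cv2.COLOR_RGB2HSV)
    m=((h[...,0]>8)&(h[...,0]<22)&(h[...,1]>70)&(h[...,2]>90)).astype(np.uint8)
    print(n)
    # expected centreline pts, find mask run crossing perpendicular
    for y in range(-110,111,20):
        p=proj(C,[*toworld(0,y/1e3),.049]);q=proj(C,[*toworld(.014,y/1e3),.049]);u=(q-p);ln=np.linalg.norm(u);u/=ln
        ks=np.arange(-2.5*ln,2.5*ln,.5);v=[]
        for k in ks:
            a=np.round(p+k*u).astype(int)
            v.append(m[a[1],a[0]] if 0<=a[0]<640 and 0<=a[1]<480 else 0)
        v=np.array(v,bool);g=ks[v]/ln*14
        print(y,p.round(),round(ln,1),(g.min().round(1),g.max().round(1),v.sum()*.5/ln*14) if v.any() else None)
E
```

```text
[0.00019411 0.10817931]
t3
-110 [426. 226.] 4.9 None
-90 [419. 224.] 4.9 None
-70 [412. 223.] 4.9 (np.float64(8.2), np.float64(12.6), np.float64(5.764789331350032))
-50 [404. 222.] 4.9 (np.float64(-19.1), np.float64(-17.7), np.float64(2.8840166210542426))
-30 [397. 221.] 4.9 (np.float64(-19.1), np.float64(-16.2), np.float64(4.328419491906893))
-10 [390. 219.] 4.8 (np.float64(11.2), np.float64(14.1), np.float64(4.330775707871985))
10 [383. 218.] 4.8 None
30 [376. 217.] 4.8 None
50 [369. 215.] 4.8 None
70 [362. 214.] 4.8 None
90 [355. 213.] 4.8 None
110 [348. 212.] 4.8 None
s3
-110 [413. 202.] 4.3 None
-90 [407. 204.] 4.3 None
-70 [400. 206.] 4.3 None
-50 [393. 208.] 4.3 None
-30 [386. 210.] 4.3 None
-10 [379. 212.] 4.3 None
10 [372. 215.] 4.3 (np.float64(10.8), np.float64(33.7), np.float64(16.36196162340383))
30 [365. 217.] 4.3 (np.float64(-18.6), np.float64(33.7), np.float64(45.795088556597214))
50 [358. 219.] 4.3 (np.float64(-18.7), np.float64(15.7), np.float64(35.96387695653351))
70 [351. 221.] 4.3 (np.float64(-17.0), np.float64(12.4), np.float64(31.040971235630266))
90 [344. 223.] 4.3 (np.float64(-17.0), np.float64(9.1), np.float64(27.753695414901877))
110 [337. 225.] 4.3 (np.float64(31.9), np.float64(33.5), np.float64(3.262433797120039))
w5
-110 [326. 699.] 26.6 None
-90 [326. 674.] 27.3 None
-70 [326. 647.] 28.0 None
-50 [326. 618.] 28.8 None
-30 [326. 588.] 29.6 None
-10 [326. 557.] 30.5 None
10 [326. 523.] 31.4 None
30 [326. 487.] 32.4 None
50 [326. 449.] 33.4 None
70 [326. 408.] 34.6 (np.float64(-3.0), np.float64(2.5), np.float64(1.6206810508484162))
90 [326. 365.] 35.7 None
110 [326. 318.] 37.0 None
```

```bash
python3 nudge.py '{"segments":[[-0.001,0,0,0],[-0.002,0,0,0],[-0.003,0,0,0],[-0.004,0,0,0],[-0.005,0,0,0],[-0.005,0,0,0]]}'; python3 nudge.py '{"segments":[[-0.001,0,0,0],[-0.002,0,0,0],[-0.003,0,0,0],[-0.004,0,0,0],[-0.005,0,0,0],[-0.005,0,0,0]]}'
```

```text
t: 13.45
eef_pos: [0.5857, -0.1016, 0.0458]
orientation: [2.422, 2.001, -0.0]
wrist_force: [0.7, 0.9, 0.6]
opening: 0.0002
grip_force: 0.0
t: 14.2
eef_pos: [0.5847, -0.1065, 0.0458]
orientation: [2.422, 2.001, -0.0]
wrist_force: [0.7, 0.1, 0.2]
opening: -0.0002
grip_force: 0.3
```

```bash
python3 nudge.py '{"segments":[[-0.0005,0,0,0],[-0.001,0,0,0],[-0.0015,0,0,0],[-0.002,0,0,0],[-0.0025,0,0,0],[-0.003,0,0,0]]}'; for i in 1 ; do python3 nudge.py '{"segments":[[-0.0005,0,0,0],[-0.001,0,0,0],[-0.001,0,0,0]]}';done; python3 nudge.py '{"segments":[[-0.0005,0,0,0],[-0.001,0,0,0],[-0.001,0,0,0]]}'
```

```text
t: 14.95
eef_pos: [0.5842, -0.1093, 0.0458]
orientation: [2.422, 2.001, 0.0]
wrist_force: [-0.2, 1.5, 0.6]
opening: 0.0003
grip_force: 0.7
t: 15.32
eef_pos: [0.584, -0.1103, 0.0458]
orientation: [2.422, 2.001, -0.0]
wrist_force: [-0.0, 1.5, 0.5]
opening: 0.0001
grip_force: 0.6
t: 15.7
eef_pos: [0.5838, -0.1113, 0.0458]
orientation: [2.422, 2.001, -0.0]
wrist_force: [0.0, 1.8, 0.0]
opening: -0.0004
grip_force: 0.7
```

```bash
python3 nudge.py '{"segments":[[-0.0005,0,0,0],[-0.001,0,0,0],[-0.001,0,0,0]]}' | grep -E "eef|wrist"; python3 nudge.py '{"segments":[[-0.0005,0,0,0],[-0.001,0,0,0],[-0.001,0,0,0]]}'| grep -E "eef|wrist"
```

```text
eef_pos: [0.5836, -0.1123, 0.0458]
wrist_force: [-0.1, 1.2, 0.6]
eef_pos: [0.5834, -0.1133, 0.0458]
wrist_force: [0.7, 1.3, 1.1]
```

```bash
python3 nudge.py '{"segments":[[-0.0005,0,0,0],[-0.001,0,0,0],[-0.001,0,0,0]]}' | grep -E "eef|wrist"
```

```text
eef_pos: [0.5832, -0.1143, 0.0458]
wrist_force: [0.8, 2.2, 1.9]
```

```bash
python3 nudge.py '{"segments":[[-0.0005,0,0,0],[-0.0005,0,0,0]]}' | grep -E "eef|wrist";python3 nudge.py '{"segments":[[-0.0005,0,0,0],[-0.0005,0,0,0]]}' | grep -E "eef|wrist"
```

```text
eef_pos: [0.5831, -0.1147, 0.0458]
wrist_force: [0.1, 2.3, 0.2]
eef_pos: [0.583, -0.1152, 0.0458]
wrist_force: [0.5, 1.4, 1.1]
```

```bash
python3 nudge.py '{"segments":[[-0.0005,0,0,0],[-0.0005,0,0,0]]}' | grep -E "eef|wrist"
```

```text
eef_pos: [0.583, -0.1157, 0.0458]
wrist_force: [0.3, 2.3, 0.9]
```

```bash
python3 nudge.py '{"segments":[[-0.0005,0,0,0],[-0.0005,0,0,0]]}' | grep -E "eef|wrist";python3 nudge.py '{"segments":[[-0.0005,0,0,0],[-0.0005,0,0,0]]}' | grep -E "eef|wrist"
```

```text
eef_pos: [0.5829, -0.1162, 0.0458]
wrist_force: [-0.9, 2.9, 1.7]
eef_pos: [0.5828, -0.1165, 0.0458]
wrist_force: [0.3, 3.8, 1.2]
```

```bash
python3 nudge.py '{"segments":[[-0.0005,0,0,0],[-0.0005,0,0,0]]}' | grep -E "eef|wrist";python3 nudge.py '{"segments":[[-0.0005,0,0,0],[-0.0005,0,0,0]]}' | grep -E "eef|wrist"
```

```text
eef_pos: [0.5828, -0.1165, 0.0458]
wrist_force: [0.8, 4.9, 0.1]
eef_pos: [0.5828, -0.1166, 0.0458]
wrist_force: [1.8, 7.5, 1.5]
```

The dowel has met the stop: the position stalled and force rose to about 7.5 N, well under 16 N. Backing off and heading for the lever.

```bash
python3 nudge.py '{"segments":[[0.01,0,0,0],[0.03,0,0,0],[0.03,0,-0.05,0],[0.02,0,-0.1,0.15],[0,-0.01,-0.155,0.32],[-0.05,-0.03,-0.155,0.5],[-0.1,-0.05,-0.155,0.68],[-0.151,-0.074,-0.155,0.86]]}'; python3 nudge.py '{"segments":[[0,0,0,0.17],[0,0,0,0.34],[0,0,0,0.51],[0,0,0,0.68],[0,0,0,0.82],[0,0,0,0.82]]}'; python3 snap.py w6; python3 - <<'E'
from jig import *
C=pickle.load(open("w6.pkl","rb"))
def proj(c,X):
    p=c['R']@np.array(X)+c['t'];return p[:2]/p[2]*c['fx']+[c['cx'],c['cy']]
for n,X in [("tip",(.4873,-.2165,.133)),("grip",(.448,-.198,.106)),("axis",(.56,-.233,.115))]: print(n,proj(C,X))
h=cv2.cvtColor(C['frame'],cv2.COLOR_RGB2HSV)
r=((h[...,0]<6)|(h[...,0]>174))&(h[...,1]>170)&(h[...,2]>80)
n,l,st,ce=cv2.connectedComponentsWithStats(r.astype(np.uint8));print([(st[i].tolist(),ce[i].round(1)) for i in range(1,n) if st[i][4]>100])
E
```

```text
t: 19.58
eef_pos: [0.481, -0.2525, 0.201]
orientation: [3.036, 0.802, 0.0]
wrist_force: [0.1, -1.5, 0.0]
opening: -0.0002
grip_force: 0.0
t: 20.32
eef_pos: [0.4816, -0.2513, 0.2007]
orientation: [3.107, -0.464, -0.0]
wrist_force: [-1.0, -0.4, -0.2]
opening: 0.0001
grip_force: 0.0
20.325 [ 0.48161992 -0.25131489  0.20072093] [ 3.10669817e+00 -4.64308270e-01 -4.15348205e-04]
tip [265.2054898  268.01433897]
grip [264.30358494 317.44012945]
axis [254.37913876 127.8353412 ]
[([248, 270, 36, 89, 2543], array([265.1, 312.8]))]
```

```bash
python3 nudge.py '{"segments":[[0,0,0.03,0],[0,0,0.06,0],[0,0,0.0795,0],[0,-0.006,0.0795,0],[0,-0.012,0.0795,0],[0,-0.016,0.0795,0]]}'|grep -E "t:|eef|wrist"; python3 nudge.py '{"segments":[[0,-0.003,0,0],[0,-0.006,0,0]]}'|grep -E "eef|wrist";python3 nudge.py '{"segments":[[0,-0.003,0,0],[0,-0.006,0,0]]}'|grep -E "eef|wrist"
```

```text
t: 21.12
eef_pos: [0.4867, -0.2365, 0.1224]
wrist_force: [-0.7, -1.7, -0.3]
eef_pos: [0.4881, -0.2308, 0.1218]
wrist_force: [-0.6, -0.7, -0.0]
eef_pos: [0.4898, -0.2257, 0.1215]
wrist_force: [-0.7, -2.4, 1.1]
```

```bash
python3 nudge.py '{"segments":[[0,-0.003,0,0],[0,-0.005,0,0]]}'|grep -E "t:|eef|wrist"
```

```text
t: 21.88
eef_pos: [0.4915, -0.2206, 0.1215]
wrist_force: [-1.2, -3.5, 0.8]
```

```bash
python3 nudge.py '{"segments":[[0,-0.003,0,0],[0,-0.006,0,0]]}'|grep -E "t:|eef|wrist";  python3 nudge.py '{"segments":[[0,0.01,0,0],[0,0.03,-0.01,0],[0,0.035,-0.06,0],[0,0.035,-0.085,0],[0,0.035,-0.085,0]]}'|grep -E "t:|eef|wrist"; python3 snap.py w7; python3 - <<'E'
from jig import *
for n in ("w6","w7"):
    C=pickle.load(open(n+".pkl","rb"))
    h=cv2.cvtColor(C['frame'],cv2.COLOR_RGB2HSV)
    r=((h[...,0]<6)|(h[...,0]>174))&(h[...,1]>170)&(h[...,2]>80)
    _,l,st,ce=cv2.connectedComponentsWithStats(r.astype(np.uint8));i=1+st[1:,4].argmax();g=atz(C,ce[i],.112)
    ax=np.array([.560,-.233]);d=g[:2]-ax;print(n,st[i],g,"angle",np.pi-.19-np.arctan2(d[1],d[0]))
    w=((h[...,1]<50)&(h[...,2]>170)).astype(np.uint8);_,l,st,ce=cv2.connectedComponentsWithStats(w)
    for s_,c_ in zip(st[1:],ce[1:]):
        if 4<s_[4]<150:
            X=atz(C,c_,.133);e=X[:2]-ax
            if .06<np.linalg.norm(e)<.09: 
                a=np.arctan2(e[1],e[0])-np.arctan2(d[1],d[0]);print(" white",s_[4],c_,X,"perp+",-np.sin(a)*np.linalg.norm(e),"r",np.linalg.norm(e))
E
```

```text
t: 22.12
eef_pos: [0.4931, -0.2146, 0.1213]
wrist_force: [-0.7, -3.5, 0.1]
t: 22.75
eef_pos: [0.4833, -0.2497, 0.2089]
wrist_force: [-0.3, 0.3, -0.2]
22.75 [ 0.48326943 -0.24968522  0.20885065] [ 3.10452467 -0.46990629  0.00791928]
w6 [ 248  270   36   89 2543] [ 0.45334747 -0.20135961  0.112     ] angle 0.09839713639761216
 white 97 [414.3814433  114.08247423] [ 0.54193012 -0.31411901  0.133     ] perp+ -0.08290823236601509 r 0.08310724173624806
w7 [ 220  266   44   92 2653] [ 0.45936033 -0.18379942  0.112     ] angle 0.26471098056335984
 white 89 [414.11235955 117.20224719] [ 0.54204357 -0.31419008  0.133     ] perp+ -0.08082670555649676 r 0.08315204417268422
```

```bash
python3 - <<'E'
from jig import *
def proj(c,X):
    p=c['R']@np.array(X)+c['t'];return p[:2]/p[2]*c['fx']+[c['cx'],c['cy']]
ax=np.array([.560,-.233])
for n,a in (("w6",.098),("w7",.265)):
    C=pickle.load(open(n+".pkl","rb"));g=cv2.cvtColor(C['frame'],cv2.COLOR_RGB2GRAY)
    y=np.pi-.19-a;h=np.array([np.cos(y),np.sin(y)]);p=np.array([np.sin(y),-np.cos(y)]);print(n)
    for r in (.066,.07,.074):
        print(r,[int(g[int(round(v[1])),int(round(v[0]))]) for v in [proj(C,[*(ax+h*r+p*k/1e3),.133]) for k in range(-24,25,2)]])
E
```

```text
w6
0.066 [96, 97, 101, 76, 48, 51, 49, 24, 23, 27, 25, 23, 58, 58, 52, 49, 52, 50, 50, 50, 49, 48, 51, 54, 51]
0.07 [102, 98, 103, 106, 90, 49, 25, 21, 22, 26, 25, 24, 61, 57, 53, 50, 50, 50, 50, 51, 49, 50, 51, 52, 57]
0.074 [106, 103, 102, 104, 103, 100, 72, 25, 77, 136, 133, 27, 58, 57, 51, 51, 51, 51, 51, 52, 53, 51, 53, 53, 53]
w7
0.066 [61, 48, 49, 50, 50, 50, 49, 53, 58, 56, 60, 59, 60, 52, 23, 25, 27, 27, 50, 51, 49, 50, 52, 50, 50]
0.07 [97, 59, 50, 50, 52, 53, 56, 52, 59, 59, 59, 61, 60, 38, 23, 26, 25, 31, 25, 45, 53, 54, 58, 62, 54]
0.074 [104, 102, 60, 49, 49, 48, 50, 56, 57, 61, 61, 61, 61, 59, 35, 27, 132, 136, 103, 34, 54, 56, 57, 56, 56]
```

The lever now reads on the +y side (about +7 mm against −7 mm before), so it is at tighten. The handle sits at about 0.26 rad. Next I cage the grip.

```bash
python3 nudge.py '{"segments":[[-0.022,-0.028,0,0.08],[-0.045,-0.056,0,0.155],[-0.045,-0.056,0.01,0.155],[-0.045,-0.056,0.05,0.155],[-0.045,-0.056,0.09,0.155],[-0.045,-0.056,0.117,0.155],[-0.045,-0.056,0.117,0.155]]}' 0.04 20; python3 nudge.py '{"segments":[[0.0013,-0.0172,0,0.15],[0.0051,-0.034,0,0.3],[0.0115,-0.05,0,0.45],[0.0115,-0.05,0,0.45]]}' 0.034
```

```text
t: 23.68
eef_pos: [0.4541, -0.1812, 0.0864]
orientation: [-3.06, 0.707, 0.011]
wrist_force: [0.2, 0.7, -0.1]
opening: 0.0397
grip_force: 0.0
t: 24.18
eef_pos: [0.4894, -0.1416, 0.0899]
orientation: [-2.828, 1.368, -0.002]
wrist_force: [0.3, -0.1, 0.6]
opening: 0.0343
grip_force: 0.0
```

```bash
python3 nudge.py '{"segments":[[0.0018,0.02,0,-0.175],[0.007,0.0394,0,-0.35],[0.0155,0.0576,0,-0.525],[0.027,0.0741,0,-0.7],[0.0413,0.0883,0,-0.875],[0.0578,0.0998,0,-1.05],[0.076,0.1082,0,-1.225],[0.0955,0.1133,0,-1.4]]}'; python3 nudge.py '{"segments":[[0,0,0,0]]}'; python3 - <<'E'
from bench import ctrl
from jig import *
s=ctrl.state();d=s['eef_pos'][:2]-[.56,-.233];print(np.linalg.norm(d),np.pi-.19-np.arctan2(d[1],d[0]),tojig(s['eef_pos']))
E
python3 nudge.py '{"segments":[[0.0018,-0.02,0,0.175],[0.007,-0.0394,0,0.35],[0.0155,-0.0576,0,0.525],[0.027,-0.0741,0,0.7],[0.0413,-0.0883,0,0.875],[0.0578,-0.0998,0,1.05],[0.076,-0.1082,0,1.225],[0.0955,-0.1133,0,1.4]]}'; python3 nudge.py '{"segments":[[0,0,0,0]]}'
```

```text
t: 25.18
eef_pos: [0.457, -0.2871, 0.0896]
orientation: [-3.041, -0.782, 0.002]
wrist_force: [-1.0, 2.3, 0.8]
opening: 0.0339
grip_force: 1.0
t: 25.3
eef_pos: [0.4585, -0.2881, 0.0897]
orientation: [3.045, 0.768, 0.002]
wrist_force: [-0.7, -0.0, -0.0]
opening: 0.0343
grip_force: 0.0
0.11546097104800175 5.595970200803899 [-0.08928102 -0.10337289]
t: 26.3
eef_pos: [0.4883, -0.1413, 0.09]
orientation: [2.821, -1.381, 0.002]
wrist_force: [-0.8, -3.4, 0.6]
opening: 0.034
grip_force: 1.3
t: 26.42
eef_pos: [0.4888, -0.1407, 0.0897]
orientation: [-2.828, 1.369, -0.001]
wrist_force: [-0.5, 0.9, 0.0]
opening: 0.0337
grip_force: 0.0
```

```bash
python3 nudge.py '{"segments":[[0.0018,0.02,0,-0.175],[0.007,0.0394,0,-0.35],[0.0155,0.0576,0,-0.525],[0.027,0.0741,0,-0.7],[0.0413,0.0883,0,-0.875],[0.0578,0.0998,0,-1.05],[0.076,0.1082,0,-1.225],[0.0955,0.1133,0,-1.4]]}' |grep wrist; python3 nudge.py '{"segments":[[0,0,0,0]]}'|grep wrist
python3 nudge.py '{"segments":[[0.0018,-0.02,0,0.175],[0.007,-0.0394,0,0.35],[0.0155,-0.0576,0,0.525],[0.027,-0.0741,0,0.7]]}'|grep -E "wrist|eef"; python3 nudge.py '{"segments":[[0.0018,-0.02,0,0.175],[0.007,-0.0394,0,0.35]]}' |grep -E "wrist|eef"; python3 nudge.py '{"segments":[[0.0018,-0.02,0,0.175],[0.007,-0.0394,0,0.35]]}'; python3 snap.py w8; python3 snap.py t8 top
```

```text
wrist_force: [-0.6, 1.1, 1.1]
wrist_force: [0.2, 0.6, 0.4]
eef_pos: [0.4467, -0.208, 0.0898]
wrist_force: [0.5, -2.7, 0.3]
eef_pos: [0.4615, -0.1708, 0.0898]
wrist_force: [1.0, -2.8, 0.1]
t: 28.55
eef_pos: [0.4878, -0.1409, 0.0897]
orientation: [2.821, -1.382, 0.0]
wrist_force: [0.0, -2.8, 0.2]
opening: 0.0339
grip_force: 0.9
28.55 [ 0.48780639 -0.14091651  0.08965188] [ 2.82050856e+00 -1.38166804e+00  4.51607367e-04]
28.6 [ 0.48992602 -0.13969726  0.089741  ] [-2.81789215  1.38616399 -0.003234  ]
```

```bash
python3 nudge.py '{"segments":[[0.0018,0.02,0,-0.175],[0.007,0.0394,0,-0.35],[0.0155,0.0576,0,-0.525],[0.027,0.0741,0,-0.7],[0.0413,0.0883,0,-0.875],[0.0578,0.0998,0,-1.05],[0.076,0.1082,0,-1.225],[0.0955,0.1133,0,-1.4]]}' |grep wrist; python3 nudge.py '{"segments":[[0,0,0,0]]}'|grep wrist
python3 nudge.py '{"segments":[[0.0018,-0.02,0,0.175],[0.007,-0.0394,0,0.35]]}'|grep -E "wrist|eef"; python3 nudge.py '{"segments":[[0.0018,-0.02,0,0.175]]}' |grep -E "wrist|eef"
```

```text
wrist_force: [-1.0, 1.5, 0.5]
wrist_force: [-0.1, -0.8, 1.0]
eef_pos: [0.4456, -0.2483, 0.0896]
wrist_force: [1.7, -1.3, 0.6]
eef_pos: [0.4445, -0.2282, 0.0897]
wrist_force: [2.2, -1.9, -0.4]
```

```bash
python3 nudge.py '{"segments":[[0.0018,-0.02,0,0.175]]}'|grep -E "wrist|eef";python3 nudge.py '{"segments":[[0.0018,-0.02,0,0.175]]}'|grep -E "wrist|eef"
```

```text
eef_pos: [0.447, -0.2083, 0.0898]
wrist_force: [1.4, -2.9, -0.3]
eef_pos: [0.4528, -0.1891, 0.0898]
wrist_force: [0.8, -3.1, 0.4]
```

```bash
python3 nudge.py '{"segments":[[0.0018,-0.02,0,0.175]]}'|grep -E "wrist|eef";python3 nudge.py '{"segments":[[0.0018,-0.02,0,0.175]]}'|grep -E "wrist|eef"
```

```text
eef_pos: [0.4618, -0.1712, 0.0898]
wrist_force: [-0.2, -4.0, -0.9]
eef_pos: [0.4736, -0.1551, 0.0898]
wrist_force: [-0.4, -4.6, 0.1]
```

```bash
python3 nudge.py '{"segments":[[0.0018,-0.02,0,0.175]]}'|grep -E "wrist|eef";python3 nudge.py '{"segments":[[0.0018,-0.02,0,0.175],[0.0018,-0.02,0,0.175]]}'
```

```text
eef_pos: [0.4881, -0.1414, 0.0897]
wrist_force: [-0.0, -3.3, 0.3]
t: 31.02
eef_pos: [0.5004, -0.1333, 0.0893]
orientation: [2.688, -1.603, -0.009]
wrist_force: [-11.2, -14.7, 8.1]
opening: 0.0341
grip_force: 8.9
```

```bash
python3 nudge.py '{"segments":[[0.0018,0.02,0,-0.175],[0.0018,0.02,0,-0.175]]}' |grep wrist; python3 nudge.py '{"segments":[[0.0018,0.02,0,-0.175],[0.007,0.0394,0,-0.35],[0.0155,0.0576,0,-0.525],[0.027,0.0741,0,-0.7],[0.0413,0.0883,0,-0.875],[0.0578,0.0998,0,-1.05],[0.076,0.1082,0,-1.225],[0.0955,0.1133,0,-1.4]]}' |grep -E "wrist|eef"; python3 nudge.py '{"segments":[[0,0,0,0]]}'|grep -E "wrist|eef"
python3 nudge.py '{"segments":[[0.0018,-0.02,0,0.175]]}'|grep -E "wrist|eef"; python3 nudge.py '{"segments":[[0.0018,-0.02,0,0.175]]}' |grep -E "wrist|eef"
```

```text
wrist_force: [0.8, 0.6, 0.1]
eef_pos: [0.4578, -0.286, 0.0889]
wrist_force: [-1.1, 1.0, 1.5]
eef_pos: [0.4594, -0.2872, 0.0892]
wrist_force: [0.1, 0.2, 0.2]
eef_pos: [0.4522, -0.2689, 0.0895]
wrist_force: [1.9, -0.6, 0.6]
eef_pos: [0.4468, -0.2483, 0.0896]
wrist_force: [2.2, -2.3, -0.1]
```

```bash
python3 nudge.py '{"segments":[[0.0018,-0.02,0,0.175]]}'|grep -E "wrist|eef"
```

```text
eef_pos: [0.4457, -0.2282, 0.0897]
wrist_force: [2.5, -3.2, -0.8]
```

```bash
python3 nudge.py '{"segments":[[0.0018,-0.02,0,0.175]]}'|grep -E "wrist|eef"
```

```text
eef_pos: [0.4482, -0.2083, 0.0898]
wrist_force: [2.4, -2.7, -1.6]
```

```bash
python3 nudge.py '{"segments":[[0.0018,-0.02,0,0.175]]}'|grep -E "wrist|eef"
```

```text
eef_pos: [0.454, -0.1891, 0.0898]
wrist_force: [1.4, -4.7, -0.3]
```

```bash
python3 nudge.py '{"segments":[[0.0018,-0.02,0,0.175]]}'|grep -E "wrist|eef"
```

```text
eef_pos: [0.463, -0.1712, 0.0899]
wrist_force: [1.4, -4.1, 0.2]
```

```bash
python3 nudge.py '{"segments":[[0.0018,-0.02,0,0.175]]}'|grep -E "wrist|eef"
```

```text
eef_pos: [0.4749, -0.1551, 0.0899]
wrist_force: [-1.0, -4.2, 0.2]
```

```bash
python3 nudge.py '{"segments":[[0.0018,-0.02,0,0.175]]}'|grep -E "t:|wrist|eef";python3 nudge.py '{"segments":[[0.0018,0.02,0,-0.175],[0.007,0.0394,0,-0.35],[0.0155,0.0576,0,-0.525],[0.027,0.0741,0,-0.7],[0.0413,0.0883,0,-0.875],[0.0578,0.0998,0,-1.05],[0.076,0.1082,0,-1.225],[0.0955,0.1133,0,-1.4]]}' |grep -E "wrist|eef"; python3 nudge.py '{"segments":[[0,0,0,0]]}'|grep -E "wrist|eef"
python3 nudge.py '{"segments":[[0.0018,-0.02,0,0.175]]}'|grep -E "wrist|eef"; python3 nudge.py '{"segments":[[0.0005,-0.01,0,0.0875]]}' |grep -E "wrist|eef"
```

```text
t: 33.4
eef_pos: [0.4892, -0.1413, 0.0898]
wrist_force: [-0.3, -3.7, -0.4]
eef_pos: [0.4578, -0.2857, 0.089]
wrist_force: [-2.0, 2.2, 0.6]
eef_pos: [0.4595, -0.287, 0.0893]
wrist_force: [0.8, 0.4, -0.4]
eef_pos: [0.4523, -0.2688, 0.0895]
wrist_force: [2.9, -0.7, 0.1]
eef_pos: [0.4486, -0.2577, 0.0896]
wrist_force: [2.0, -0.8, -1.3]
```

```bash
python3 nudge.py '{"segments":[[0.0005,-0.01,0,0.0875]]}'|grep -E "wrist|eef"
```

```text
eef_pos: [0.4469, -0.2481, 0.0896]
wrist_force: [1.5, -1.6, -2.1]
```

```bash
python3 nudge.py '{"segments":[[0.0005,-0.01,0,0.0875]]}'|grep -E "wrist|eef"
```

```text
eef_pos: [0.4462, -0.2385, 0.0897]
wrist_force: [2.0, -2.6, -1.9]
```

```bash
python3 nudge.py '{"segments":[[0.0005,-0.01,0,0.0875]]}'|grep -E "wrist|eef"
```

```text
eef_pos: [0.4463, -0.2286, 0.0897]
wrist_force: [2.0, -3.2, -0.5]
```

```bash
python3 nudge.py '{"segments":[[0.0005,-0.01,0,0.0875]]}'|grep -E "wrist|eef"
```

```text
eef_pos: [0.447, -0.219, 0.0897]
wrist_force: [0.7, -1.9, 0.5]
```

```bash
python3 nudge.py '{"segments":[[0.0018,-0.02,0,0.175]]}'|grep -E "wrist|eef"
```

```text
eef_pos: [0.451, -0.1991, 0.0898]
wrist_force: [1.0, -2.2, 0.4]
```

```bash
python3 nudge.py '{"segments":[[0.0018,-0.02,0,0.175]]}'|grep -E "wrist|eef"
```

```text
eef_pos: [0.4578, -0.1819, 0.0898]
wrist_force: [-2.9, -19.8, -2.2]
```

```bash
python3 nudge.py '{"segments":[[0.0018,-0.02,0,0.175]]}'|grep -E "wrist|eef"
```

```text
eef_pos: [0.4662, -0.1688, 0.0897]
wrist_force: [-13.3, -38.2, -1.2]
```

```bash
python3 nudge.py '{"segments":[[0.0018,-0.02,0,0.175]]}'|grep -E "t:|wrist|eef"; python3 snap.py w9;python3 snap.py t9 top; python3 snap.py s9 scene
```

```text
t: 35.78
eef_pos: [0.478, -0.1533, 0.0893]
wrist_force: [-2.2, -8.0, -0.4]
35.775 [ 0.47803833 -0.15334737  0.08929664] [ 2.86784124 -1.25022837 -0.00396538]
35.825 [ 0.4817669  -0.14883036  0.0894721 ] [ 2.87099543e+00 -1.26872581e+00  3.36340485e-04]
35.875 [ 0.48183088 -0.1483408   0.0894761 ] [ 2.87864699e+00 -1.25558729e+00  6.06879520e-04]
```

The screw locked at the end of its travel, with a force peak that then let go. I'll relax, lift off and check the lever, jig and dowel.

```bash
python3 nudge.py '{"segments":[[0,0.004,0,0],[0,0.004,0,0]]}' 0.045|grep -E "t:|wrist|eef"; python3 nudge.py '{"segments":[[0,0,-0.03,0],[0,0,-0.07,0],[-0.03,0,-0.13,0],[-0.05,0,-0.16,0],[-0.05,0,-0.16,0],[-0.05,0,-0.16,0]]}'|grep -E "t:|wrist|eef"; python3 snap.py w10; python3 - <<'E'
from jig import *
def proj(c,X):
    p=c['R']@np.array(X)+c['t'];return p[:2]/p[2]*c['fx']+[c['cx'],c['cy']]
ax=np.array([.560,-.233])
C=pickle.load(open("w10.pkl","rb"));h=cv2.cvtColor(C['frame'],cv2.COLOR_RGB2HSV);g=cv2.cvtColor(C['frame'],cv2.COLOR_RGB2GRAY)
r=((h[...,0]<6)|(h[...,0]>174))&(h[...,1]>170)&(h[...,2]>80)
_,l,st,ce=cv2.connectedComponentsWithStats(r.astype(np.uint8));i=1+st[1:,4].argmax();G=atz(C,ce[i],.112)
d=G[:2]-ax;a=np.pi-.19-np.arctan2(d[1],d[0]);a=(a+np.pi)%(2*np.pi)-np.pi;print(st[i],G,np.linalg.norm(d),"angle",a)
y=np.pi-.19-a;hh=np.array([np.cos(y),np.sin(y)]);p=np.array([np.sin(y),-np.cos(y)])
for rr in (.066,.07,.074):
    print(rr,[int(g[int(round(v[1])),int(round(v[0]))]) for v in [proj(C,[*(ax+hh*rr+p*k/1e3),.133]) for k in range(-24,25,2)]])
# bush brass ring + green arm: compare with start in top view
a0=pickle.load(open("c0.pkl","rb"))['top']['frame'];a9=pickle.load(open("t9.pkl","rb"))['frame']
for nm,lo,hi in [("green",(50,80,40),(85,255,255)),("yellow",(15,140,120),(28,255,255))]:
    for f in (a0,a9):
        m=cv2.inRange(cv2.cvtColor(f,cv2.COLOR_RGB2HSV)[190:260,415:450],lo,hi);ys,xs=np.nonzero(m);print(nm,len(xs),xs.mean()+415,ys.mean()+190)
for roi in ["jigright"]:
    A,B=[cv2.cvtColor(f,cv2.COLOR_RGB2GRAY)[195:255,415:455].astype(np.float32) for f in (a0,a9)];print(cv2.phaseCorrelate(A,B))
E
```

```text
t: 36.17
eef_pos: [0.4787, -0.1514, 0.0893]
wrist_force: [0.1, -0.0, 0.6]
t: 36.92
eef_pos: [0.4446, -0.1152, 0.2484]
wrist_force: [-0.8, -0.1, 0.1]
36.925 [ 0.44461671 -0.11524011  0.2484482 ] [ 2.88299370e+00 -1.24788100e+00 -1.58010147e-03]
[ 310  111   36   99 2115] [ 0.47757914 -0.14953171  0.112     ] 0.11730367774884481 angle 0.6017121429976702
0.066 [99, 124, 186, 81, 89, 121, 126, 74, 71, 130, 162, 160, 137, 55, 73, 56, 66, 126, 127, 129, 129, 129, 125, 95, 87]
0.07 [120, 126, 127, 129, 108, 95, 78, 69, 96, 137, 160, 159, 158, 49, 73, 63, 51, 98, 99, 118, 128, 127, 129, 129, 129]
0.074 [131, 131, 137, 136, 129, 128, 111, 82, 96, 123, 149, 157, 150, 77, 254, 255, 255, 63, 92, 98, 99, 98, 108, 128, 141]
green 144 423.65972222222223 212.47916666666666
green 94 424.9468085106383 210.6063829787234
yellow 53 432.41509433962267 224.50943396226415
yellow 47 433.4255319148936 225.02127659574467
((-0.2478445041347257, 0.43060536523823245), 0.7745270438989004)
```

```bash
python3 snap.py t10 top; python3 snap.py s10 scene; python3 - <<'E'
from jig import *
def proj(c,X):
    p=c['R']@np.array(X)+c['t'];return p[:2]/p[2]*c['fx']+[c['cx'],c['cy']]
for n in ("t10","s10","w10"):
    C=pickle.load(open(n+".pkl","rb"));h=cv2.cvtColor(C['frame'],cv2.COLOR_RGB2HSV);print(n)
    for x in (-.004,0,.004):
        o=[]
        for y in range(0,110,4):
            u,v=proj(C,[*toworld(x,y/1e3),.061]).round().astype(int)
            o.append(tuple(int(k) for k in h[v,u]) if 0<=u<640 and 0<=v<480 else None)
        print(x,[(y*4,k) for y,k in enumerate(o) if k and y*4>=56])
c0=pickle.load(open("c0.pkl","rb"))
for nm,n,(r0,r1,k0,k1) in [("top","t10",(190,255,325,455)),("scene","s10",(185,265,300,440))]:
    A,B=[cv2.cvtColor(f,cv2.COLOR_RGB2GRAY)[r0:r1,k0:k1] for f in (c0[nm]['frame'],pickle.load(open(n+".pkl","rb"))['frame'])]
    d=cv2.absdiff(A,B);print(nm,"changed frac",(d>30).mean())
    P=cv2.goodFeaturesToTrack(A,60,.03,4);Q,st,_=cv2.calcOpticalFlowPyrLK(A,B,P,None,winSize=(9,9));f=(Q-P)[st==1];print(len(f),np.median(f,0),np.percentile(f,[25,75],axis=0).tolist())
E
```

```text
36.975 [ 0.44452775 -0.11532919  0.24797473] [ 2.8827114  -1.24796687 -0.0034702 ]
37.025 [ 0.44453849 -0.11539671  0.24770499] [ 2.88255466 -1.24814863 -0.00463973]
t10
-0.004 [(56, (53, 29, 151)), (60, (50, 30, 153)), (64, (50, 31, 149)), (68, (51, 33, 99)), (72, (49, 34, 82)), (76, (50, 31, 146)), (80, (50, 31, 148)), (84, (54, 28, 90)), (88, (49, 32, 113)), (92, (49, 33, 146)), (96, (49, 29, 148)), (100, (45, 33, 108)), (104, (90, 8, 64)), (108, (105, 15, 101))]
0 [(56, (51, 28, 155)), (60, (51, 27, 153)), (64, (49, 28, 153)), (68, (51, 38, 87)), (72, (48, 38, 100)), (76, (50, 31, 146)), (80, (52, 31, 146)), (84, (49, 33, 123)), (88, (47, 35, 132)), (92, (49, 30, 145)), (96, (51, 34, 143)), (100, (49, 32, 87)), (104, (114, 13, 99)), (108, (80, 6, 121))]
0.004 [(56, (48, 28, 156)), (60, (52, 29, 161)), (64, (51, 26, 157)), (68, (51, 30, 84)), (72, (49, 32, 113)), (76, (51, 30, 144)), (80, (49, 30, 144)), (84, (51, 35, 95)), (88, (52, 34, 136)), (92, (53, 29, 147)), (96, (50, 31, 147)), (100, (48, 36, 86)), (104, (42, 23, 56)), (108, (100, 5, 147))]
s10
-0.004 [(56, (18, 91, 222)),
[... 1391 characters left out ...]
5)), (96, (105, 12, 205)), (100, (108, 13, 203)), (104, (108, 13, 203)), (108, (105, 13, 203))]
0.004 [(56, (26, 41, 255)), (60, (26, 41, 255)), (64, (26, 40, 255)), (68, (26, 40, 255)), (72, (26, 42, 255)), (76, (26, 41, 255)), (80, (23, 55, 254)), (84, (111, 8, 232)), (88, (107, 8, 231)), (92, (103, 8, 232)), (96, (103, 8, 233)), (100, (111, 8, 230)), (104, (107, 8, 231)), (108, (107, 8, 231))]
top changed frac 0.3149112426035503
56 [-0.4678955  0.9863224] [[-2.392457962036133, 0.25742340087890625], [9.011053085327148, 9.30117130279541]]
scene changed frac 0.14714285714285713
50 [-0.31470108  0.4840212 ] [[-1.4422264099121094, -0.43619632720947266], [0.9360809326171875, 11.25468635559082]]
```

```bash
python3 nudge.py '{"segments":[[0,0,0,0],[0,0,0,0]]}'|grep -E "t:|wrist"; python3 -c "
from bench import ctrl
print(ctrl.finish_job())"
```

```text
t: 37.33
wrist_force: [0.6, 0.0, -0.6]
the job is handed in; nothing more can be done
None
```

The job is handed in at 37 s with the dowel in the groove against the stop and the lever at tighten; I tightened until the handle locked, which peaked near 40 N at the wrist before something gave and the handle moved on, and camera checks afterwards still showed the dowel's end at about 80–82 mm along the jig, no more than a millimetre or two of jig shift and the lever still at tighten, but I could not measure the clamp foot's pressure directly, and the hand-in returned no verdict.

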